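# Finish the box column and press its label holder home

### The arm

A 6-joint arm with a two-finger parallel gripper is mounted at the origin on the work surface. World frame = base frame: x ahead of the robot, y to its left, z up, the work surface at z = 0. Lengths are in mm, angles in rad, forces in N, time in s.
With the tool pointing down it reaches from about 275 to 750 mm from the base axis. Payload 10.2 kg.
Tool frame: the origin (TCP) lies at the very end of the fingers, on their centre line; the grasp point (between the pads) lies ctrl.grip_depth behind it (ctrl.grip_depth is the distance from the TCP to the grasp point, in mm); z points along the fingers, y is the direction in which the jaws open and shut (so a half turn about z gives the same grasp; the last joint's range is limited). The gripper opens to 85 mm and grips with 20 to 120 N. Pads are 22 mm wide; open, the fingers measure 114 mm over their backs; the gripper's body (76 mm by 85 mm) begins 54 mm behind the grasp point. The pads swing forward as they close: fully open they stand 13 mm farther back than shut.
Start: joints at [0.964, 0.313, 1.498, -0, 1.331, -0.223], TCP at [196.597, 486.807, 231.294] pointing down, gripper open.
Joint ranges: [-2.94, 2.94], [-0.97, 2.17], [0.19, 2.56], [-1.23, 4.37], [0.02, 3.11], [-2.88, 2.88]. Speed limits (rad/s): [2.39, 2.39, 3.01, 3.14, 3.14, 3.14].

### API

Orientations are given as a unit quaternion [w, x, y, z].
In Python, from rig import telemetry, eyes, ctrl, nets gives the robot as it stands. The module is installed in compiled form; this text tells all that it offers.
- The arm moves only by the tool drive_tool, never from a script. Its argument "series" is text: rows parted by semicolons, each of 7 numbers parted by spaces: the shift along the tool's x, y, z normalised to -1 to 1, where 1 is 0.12 m, then the turn, a rotation vector about the tool's x, y, z normalised to -1 to 1, where 1 is 0.5 rad, then the opening, from 0 (shut) to 1 (fully open). In form: tx ty tz wx wy wz hand; .... A call has 1 to 20 rows; each row is the pose to reach, as a shift and turn from the pose measured when the call began, along the tool's axes at that moment; what a row does not reach only later rows make up. A row lasts 1/10 s, in which the tool goes at most 50 mm and 8.59 degrees, less where a joint would pass 70% of its speed; a pose out of reach is approached as far as the arm can. A call with a number of a shift or a turn outside -1 to 1 is refused whole. A call with a gripper value outside its range is refused whole. The fingers move at their own pace and stop on an object; "newtons" is the grip in N (left out, the last holds). Time passes only in rows, so rows that repeat a pose let the fingers close. It gives the time, the measured TCP pose, the force and the opening at its end, in the units of the state.
- telemetry.sense(): the state, without advancing time (a new reading comes with each control period).
- eyes.capture(name): name is "scene" or "side" or "wrist"; returns a dict with "frame" (400x640x3 uint8, red, green, blue), "fx", "fy", "cx", "cy" (pixels), "view" (4x4, takes a point from world to camera coordinates). Camera axes: x right, y up, looking along -z (the intrinsics and any distortion apply to the point x, -y, -z); pixel columns grow to the right and rows downward; lengths in mm; the calibration is good to about 2 mm. A picture is of the moment at which its call begins. There is no depth.
- ctrl.finish_job(): hands the job in, once; it reports no verdict.
Trained networks look in a picture, given as the dict that the camera call returned (one of the last four; its "shot" number tells which), for a name from the list of things; names that differ only in an ending like _2 or _b are one class to them, and where a whole thing is asked for, a point or a joint stands for the part that bears it (a point fixed in the world has none). Each returns a list of dicts, best first, with "confidence" (0 to 1); they miss things now and then, are a little off and sometimes report something else, mostly with a low value. They report only what shows in the picture. A call takes as long as a camera call. They do not tell look-alikes from the thing itself.
- nets.spot_in(name, picture): "rect" ([left, top, right, bottom] in pixels, round what is visible of it).
The state is a dict: "time_s": time; "joints": joint angles; "dq": joint speeds; "tau": joint torques, N m; "eef_pos": TCP position; "ee_rot": TCP orientation; "force": force on the tool from outside, world axes, zero at the start; "wrist_torque": the same for the moment, N m; "grip_width": opening from 0.0 (shut) to 1.0 (fully open).
Only numpy, scipy, OpenCV 4.12 (cv2) and the standard library are available. Lean on these libraries where they do the work, as an engineer would, in place of code of your own. Each camera call takes 0.05 s, during which the arm holds its last target. There are 200 camera calls.

### The job

Finish the column of dark boxes on the low wooden shelf: set the taller loose box squarely on the box already standing there, then the flat loose box squarely on top of that, long sides matching. Then lift the metal label holder out of its little wooden stand, push it down behind the metal lip on the shelf's front edge, centred in the rail and fully home against its spring, and finish while still holding it pressed home: do not let go. Leave the bottom box, the mug, the small jar and the wooden block where they are.

Things in the scene. Friction and masses are not known exactly. Their poses are not given: they have to be found in the camera images.
- shelf: low fixed wooden shelf, 160 mm deep (x) by 300 mm long (y), top board 45 mm above the bench; origin on the bench under its centre, its front face (towards the robot) is its -x side at x = -80 mm
- base_box: closed dark card box, 60 mm (its x) by 110 mm (its y) by 35 mm high, origin at the centre of its underside, z up; it already stands on the shelf and is the bottom of the column; at least 60 mm clear behind the label rail
- tall_box: closed dark card box, 60 mm (its x) by 110 mm (its y) by 50 mm high, origin at the centre of its underside, z up; loose on the bench, at most 0.5 kg
- flat_box: closed dark card box, 60 mm (its x) by 110 mm (its y) by 28 mm high, origin at the centre of its underside, z up; loose on the bench, at most 0.31 kg
- holder: aluminium label holder, 70 g, upright: plate 6 mm thick (x), 60 wide (y), 46 high, with a centred grip tab on top, 12 thick (x), 26 wide (y), from 46 to 76 mm above the origin; paper on its -x face; origin: middle of its lower edge, z up. Grip the tab across its 26 mm width (leaves room beside the column); fingertips may bear on the shoulders beside the tab
- stand: fixed wooden block, 50 (x) by 82 (y) by 22 mm high; its slot, along y, is 8 mm wide with a floor 4 mm above the bench and closed ends, and the holder stands loosely in it and lifts straight out; origin on the bench under its centre
- rail: fixed aluminium label rail on the shelf's front face, 76 mm long (y), x away from robot; origin on the bench, mid-length, in the plane of that face. Slot along y, open on top, 9 mm wide, mid-plane at x = -7.5 mm, behind a 40 mm high front lip; flared to a 20 mm funnel, front flare 50 mm, back flare 55 mm high. The holder stands in it with its y along the rail's y, either way round
- clip_top (a point): top of the sprung block in the middle of the rail's slot, on which the holder's lower edge bears: 22 mm above the bench when free, 14 mm when fully pressed
- clip (a joint): how far that sprung block is pressed down: 0 free, 0.008 m fully down on a hard stop; the spring gives 4 N at 0 and 8 N at 0.008 and lifts the holder again when it is let go
- mug: bystander, to be left alone: black mug, 76 mm across, 85 high
- jar: bystander, to be left alone: small amber jar, 52 mm across, 55 high
- offcut: bystander, to be left alone: dark wooden block 40 x 50 x 30 mm
Things that resemble listed ones, but are neither listed nor needed, are in the scene too. What is shaped like the base_box but blue or pink is not meant.

How it is judged (in metres and radians):
On the way, in this order (a step that is already met when the one before it is completed fails the run):
1. the taller box rests squarely on the bottom box, let go (z of tall_box in the frame of base_box between 0.03 and 0.04 m and horizontal distance between tall_box and base_box below 0.012 m and angle between the y axis of tall_box and the y axis of base_box, either way round below 0.14 rad and angle between tall_box's own z axis and vertical below 0.08 rad and linear speed of tall_box below 0.03 m/s and contact force between each of the arm, the fingers and tall_box below 0.3 N), for 0.2 s.
2. the flat box rests squarely on the taller box, let go (all of step 1 and z of flat_box in the frame of tall_box between 0.045 and 0.055 m and horizontal distance between flat_box and tall_box below 0.012 m and angle between the y axis of flat_box and the y axis of tall_box, either way round below 0.14 rad and angle between flat_box's own z axis and vertical below 0.08 rad and linear speed of flat_box below 0.03 m/s and contact force between each of the arm, the fingers and flat_box below 0.3 N), for 0.2 s.
3. the label holder is behind the lip and pressed home against its spring by the fingers (x of holder in the frame of rail between -0.0125 and -0.0025 m and y of holder in the frame of rail between -0.01 and 0.01 m and angle between the y axis of holder and the y axis of rail, either way round below 0.15 rad and angle between holder's own z axis and vertical below 0.15 rad and z of holder in the frame of rail below 0.0175 m and value of joint clip above 0.0055 m and contact force between the fingers and holder above 2 N), for 0.2 s.
At the end, for the whole second after the job is handed in: Boxes stacked bottom, taller, flat: centres within 12 mm, directions within 0.14 rad, level, still, untouched by the robot; label holder upright in the rail, within 10 mm of its middle, lower edge under 17.5 mm above the bench, fingers keeping the spring pressed 5.5 mm or more (all of step 2 and all of step 3 and linear speed of holder below 0.03 m/s); the arm keeps its last pose, push and grip.
It fails at once if the bottom box is moved by more than 20 mm (distance of base_box from where it was at the start of the episode above 0.02 m).
It fails at once if the mug, jar or wooden block is moved by more than 30 mm (distance of any of mug, jar, offcut from where it was at the start of the episode above 0.03 m).
It also fails if it takes over 72 s, if anything falls off the work surface, if the arm or the gripper's body presses on something with over 40 N, if the wrist force passes 120 N, or if a joint passes its speed limit or range.

## Working session

There is one attempt and no reset: what is moved stays moved. The work goes in short steps, Python scripts to look and compute and a tool call to move; the robot and the scene stay as the last step left them, time stands still between calls to the robot, and variables do not carry over. Pictures are saved under pics/ and viewed, about 8 in all and at most 12, crops included, and the job is handed in when it is done.

Besides the shell and the picture viewer there is one more tool, called after "Emit:" as name(argument=value, ...), one argument or row to a line, values as JSON. drive_tool: Moves the arm, as the interface text tells. Scaled input: -1 to 1 covers 0.12 m each way for a shift and 0.5 rad each way for a turn. Its arguments: {"type":"object","properties":{"series":{"type":"string"},"newtons":{"type":"number"}},"required":["series"]}

```bash
mkdir -p pics; cat > h.py <<'E'
import numpy as np, cv2
from rig import telemetry, eyes, ctrl, nets
from scipy.spatial.transform import Rotation as R
def cap(n,save=None):
    p=eyes.capture(n)
    if save: cv2.imwrite(f'pics/{save}.png',p['frame'][:,:,::-1])
    return p
def ray(p,u,v):
    V=np.array(p['view']); Rm=V[:3,:3]; o=-Rm.T@V[:3,3]
    d=Rm.T@np.array([(u-p['cx'])/p['fx'],-(v-p['cy'])/p['fy'],-1.]); return o,d/np.linalg.norm(d)
def onz(p,u,v,z):
    o,d=ray(p,u,v); return o+d*(z-o[2])/d[2]
def proj(p,P):
    V=np.array(p['view']); c=V[:3,:3]@np.array(P,float)+V[:3,3]
    return np.array([p['cx']+p['fx']*c[0]/-c[2], p['cy']+p['fy']*(-c[1])/-c[2]])
def pose():
    s=telemetry.sense(); q=s['ee_rot']; return np.array(s['eef_pos']),R.from_quat([q[1],q[2],q[3],q[0]])
def move(P,yaw):
    """normalized shift/turn to reach TCP P, tool down, jaw(y axis) dir yaw (rad, mod pi)"""
    p,r=pose(); t=r.inv().apply(np.array(P)-p)/120
    best=None
    for k in (0,np.pi):
        y=np.array([np.cos(yaw+k),np.sin(yaw+k),0]); z=np.array([0,0,-1.]); x=np.cross(y,z)
        w=(r.inv()*R.from_matrix(np.c_[x,y,z])).as_rotvec()/.5
        if best is None or np.linalg.norm(w)<np.linalg.norm(best): best=w
    print('shift',t.round(3),'turn',best.round(3),'rot deg',np.degrees(np.linalg.norm(best)*.5).round(1))
E
cat > a.py <<'E'
from h import *
print(ctrl.grip_depth, telemetry.sense())
a=cap('scene','scene0');b=cap('side','side0');c=cap('wrist','wrist0')
for n,p in(('scene',a),('side',b),('wrist',c)):
    print(n,p['fx'],p['cx'],p['cy'],[k for k in p], 'cam',ray(p,320,200)[0].round())
    for t in ['base_box','tall_box','flat_box','holder','stand','rail','shelf','mug','jar','offcut']:
        print(t,[(np.round(d['rect']).astype(int).tolist(),round(d['confidence'],2)) for d in nets.spot_in(t,p)[:5]])
cv2.imwrite('pics/both.png',cv2.resize(np.vstack([a['frame'],b['frame']])[:,:,::-1],(480,600)))
E
python3 a.py
```

```text
18.700000000000003 {'time_s': 0.0, 'joints': array([ 9.63588484e-01,  3.13421079e-01,  1.49845755e+00,  1.97578914e-05,
        1.33098725e+00, -2.23380980e-01]), 'dq': array([ 1.44385034e-05, -2.15993248e-03, -5.86936115e-04, -3.12324812e-04,
       -8.52883400e-04,  1.10385560e-03]), 'tau': array([ 2.01480134e-04, -4.12270725e+01, -2.59739524e+01, -1.57718373e-04,
        4.25507053e-03,  1.94301117e-05]), 'eef_pos': array([196.44207577, 486.58116104, 230.74216714]), 'ee_rot': array([-2.65626554e-04,  1.90739817e-01,  9.81640421e-01, -5.78628097e-04]), 'force': array([ 0.29597134, -0.25466419,  0.45726508]), 'wrist_torque': array([ 0.05105841, -0.02626459,  0.04389379]), 'grip_width': 1.0014560965157902}
scene 394.93409956926934 323.02934608796517 202.5935057067598 ['frame', 'fx', 'fy', 'cx', 'cy', 'view', 'shot'] cam [ 864.  469. 1012.]
base_box [([248, 204, 291, 247], 0.97), ([411, 280, 460, 330], 0.82), ([312, 156, 341, 192], 0.79), ([400, 194, 436, 235], 0.63)]
tall_box [([312, 283, 362, 333], 0.61), ([277, 147, 297, 165], 0.54)]
flat_box [([362, 239, 413, 281], 0.75)]
holder [
[... 523 characters left out ...]
]
flat_box [([243, 156, 287, 185], 0.74), ([466, 233, 513, 291], 0.64), ([415, 298, 462, 339], 0.63)]
holder [([426, 296, 452, 325], 0.73)]
stand [([416, 302, 460, 342], 0.8)]
rail [([341, 203, 372, 244], 0.62), ([302, 118, 344, 156], 0.46)]
shelf [([318, 156, 447, 264], 0.83)]
mug [([468, 231, 516, 290], 0.55)]
jar [([277, 181, 297, 208], 0.7)]
offcut [([350, 270, 382, 303], 0.92), ([316, 156, 448, 266], 0.4)]
wrist 353.5445318258151 317.61681554742904 193.34681233534562 ['frame', 'fx', 'fy', 'cx', 'cy', 'view', 'shot'] cam [136. 512. 373.]
base_box [([84, 242, 166, 304], 0.89), ([325, 306, 388, 356], 0.58)]
tall_box []
flat_box []
holder []
stand []
rail []
shelf []
mug []
jar []
offcut []
```

```bash
python3 - <<'E'
import cv2,numpy as np
a=cv2.imread('pics/scene0.png')[110:350,170:490];b=cv2.imread('pics/side0.png')[105:350,170:530]
cv2.imwrite('pics/a2.png',cv2.resize(a,(800,600),interpolation=cv2.INTER_CUBIC));cv2.imwrite('pics/b2.png',cv2.resize(b,(792,539),interpolation=cv2.INTER_CUBIC))
E
```

```text
(no output)
```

View pics/a2.png

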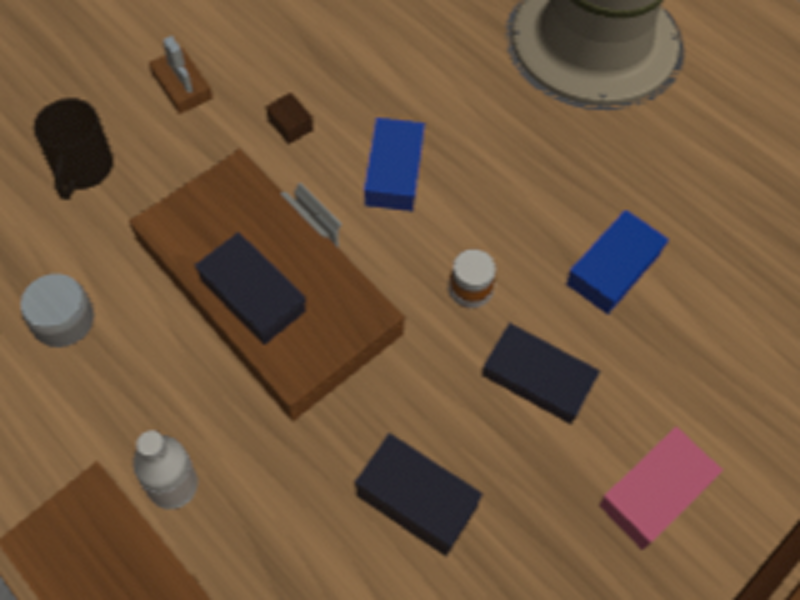

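View pics/b2.png

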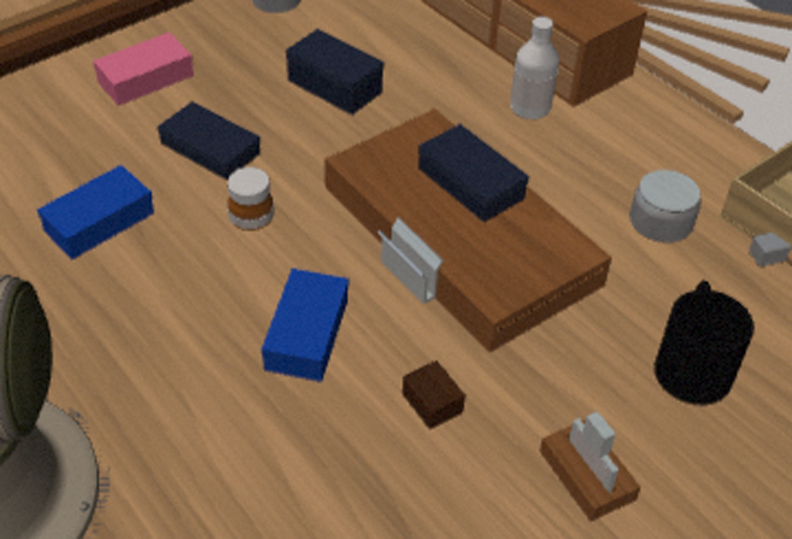

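The dark boxes in the scene crop are base at (250,285) on the shelf, tall at (418,493) and flat at (540,372). In the side crop the tall one at (335,70) has clearly higher sides than the flat one at (210,140). The blue and pink boxes are decoys. The rail is at (410,260) on the shelf front, and the stand with the holder is at (590,460). I'll fit the poses next.

```bash
cat > fit.py <<'E'
from h import *
from scipy.optimize import minimize, least_squares
def mask(p,rect):
    f=p['frame'].astype(int); m=((f[:,:,2]>=f[:,:,0]-2)&(f.sum(2)<200)).astype(np.uint8)
    k=np.zeros_like(m); l,t,r,b=[int(v) for v in rect]; k[t-6:b+7,l-6:r+7]=1; m*=k
    n,L,S,_=cv2.connectedComponentsWithStats(m); return (L==1+np.argmax(S[1:,4])).astype(np.uint8)
def cuboid(x,y,yaw,z,d):
    c,s=np.cos(yaw),np.sin(yaw)
    return [(x+c*a*d[0]/2-s*b*d[1]/2,y+s*a*d[0]/2+c*b*d[1]/2,z+h*d[2]) for a in(-1,1) for b in(-1,1) for h in(0,1)]
def fitbox(views,z,d):
    """views: [(pic,mask)]"""
    S=8
    T=[(p,cv2.resize(m*255,None,fx=S,fy=S,interpolation=cv2.INTER_LINEAR)>127) for p,m in views]
    def cost(q):
        J=0
        for p,m in T:
            pts=np.array([(proj(p,P)+.5)*S for P in cuboid(*q,z,d)])
            h=np.zeros(m.shape,np.uint8); cv2.fillConvexPoly(h,cv2.convexHull(np.round(pts).astype(np.int32)),1)
            J+=1-(m&(h>0)).sum()/(m|(h>0)).sum()
        return J/len(T)
    p,m=views[0]; ys,xs=np.nonzero(m); g=onz(p,xs.mean(),ys.mean(),z+d[2]/2)
    best=min((minimize(cost,[g[0],g[1],a],method='Nelder-Mead',options=dict(initial_simplex=[[g[0],g[1],a],[g[0]+15,g[1],a],[g[0],g[1]+15,a],[g[0],g[1],a+.3]],maxfev=120)) for a in np.arange(0,3.1,.5)),key=lambda r:r.fun)
    return best.x,best.fun
E
python3 - <<'E'
from fit import *
a=cap('scene');b=cap('side')
for n,ra,rb,z,d in [('base',[248,204,291,247],[360,164,410,203],45,(60,110,35)),('tall',[312,283,362,333],[302,118,345,157],0,(60,110,50)),('flat',[362,239,413,281],[243,156,287,185],0,(60,110,28))]:
    V=[(a,mask(a,ra)),(b,mask(b,rb))]
    print(n,*[np.round(v,3) for v in fitbox(V,z,d)],[np.round(fitbox([v],z,d)[0],2) for v in V])
# corners, (crop px -> full)
A=lambda u,v:(170+u/2.5,110+v/2.5)
B=lambda u,v:(170+u/2.2,105+v/2.2)
print('shelf top scene',[onz(a,*A(*c),45).round(1).tolist() for c in [(240,150),(403,320),(295,412),(132,225)]])
print('shelf top side',[onz(b,*B(*c),45).round(1).tolist() for c in [(434,111),(609,260),(491,332),(325,163)]])
print('stand top side',[onz(b,*B(*c),22).round(1).tolist() for c in [(541,447),(593,503)]], 'scene',[onz(a,*A(*c),22).round(1).tolist() for c in [(151,67),(186,98),(211,90),(174,50)]])
print('rail back flare top ends side',[onz(b,*B(*c),55).round(1).tolist() for c in [(397,220),(441,264)]],'lip',[onz(b,*B(*c),50).round(1).tolist() for c in [(380,232),(428,282)]])
print('rail scene',[onz(a,*A(*c),55).round(1).tolist() for c in [(283,194),(340,240)]],'lip',[onz(a,*A(*c),50).round(1).tolist() for c in [(297,186),(340,228)]])
print('jar',onz(a,*A(474,290),20).round(),'mug',onz(a,*A(72,145),42).round(),'offc',onz(a,*A(290,120),15).round())
E
```

```text
base [ 6.06063e+02  6.59200e+00 -2.20000e-02] 0.08 [array([604.77,   5.39,   3.1 ]), array([ 6.068e+02,  7.420e+00, -1.000e-02])]
tall [624.07  286.409   3.345] 0.116 [array([6.1784e+02, 2.8291e+02, 2.3000e-01]), array([6.2472e+02, 2.8712e+02, 1.9000e-01])]
flat [4.29669e+02 2.79970e+02 2.53000e-01] 0.105 [array([4.2634e+02, 2.7835e+02, 2.9000e-01]), array([4.3064e+02, 2.8093e+02, 2.6000e-01])]
shelf top scene [[490.3, -155.3, 45.0], [505.6, 143.6, 45.0], [660.7, 143.3, 45.0], [648.7, -156.8, 45.0]]
shelf top side [[655.4, 126.2, 45.0], [641.7, -169.4, 45.0], [478.7, -166.9, 45.0], [496.0, 130.3, 45.0]]
stand top side [[437.7, -282.2, 22.0], [433.4, -351.3, 22.0]] scene [[481.5, -353.4, 22.0], [479.9, -281.1, 22.0], [448.2, -269.8, 22.0], [441.7, -356.6, 22.0]]
rail back flare top ends side [[496.8, 1.6, 55.0], [492.4, -75.3, 55.0]] lip [[474.3, 2.3, 50.0], [468.9, -82.9, 50.0]]
rail scene [[497.7, -65.7, 55.0], [491.2, 25.9, 55.0]] lip [[476.4, -65.9, 50.0], [478.5, 11.6, 50.0]]
jar [411. 163.  20.] mug [ 633. -301.   42.] offc [ 402. -168.   15.]
```

```bash
cat >> h.py <<'E'
def plan(P,yaw,start=None):
    """print move calls (shift,turn,rows) to P, jaw yaw; start=(pos,yaw)"""
    if start is None:
        p,r=pose(); y=r.apply([0,1,0]); z=r.apply([0,0,1]); a=np.arctan2(y[1],y[0]); print('at',p.round(1),'yaw',round(a,3),'tilt',z.round(3))
    else: p,a=start; p=np.array(p,float)
    P=np.array(P,float); da=(yaw-a+np.pi/2)%np.pi-np.pi/2
    if abs(da)>1.4: print('WARN near half turn',da)
    for n in range(1,12):
        d=(P-p)/n; w=da/n; ok=1; out=[]
        for i in range(n):
            b=a+w*i; t=np.array([d@[-np.sin(b),np.cos(b),0],d@[np.cos(b),np.sin(b),0],-d[2]])/120
            ok&=np.abs(t).max()<=1 and abs(w)<=.5; out.append((t.round(3).tolist(),round(-w/.5,3)))
        if ok: break
    rows=max(np.linalg.norm(d)/50,abs(np.degrees(w))/8.59)
    for o in out: print(o,'rows',round(rows,1))
E
python3 -c "
from h import *
plan((624,286,200),.22)"
```

```text
at [196.6 486.8 231.3] yaw 1.187 tilt [ 0.  0. -1.]
([-0.982, -0.055, 0.065], np.float64(0.483)) rows 2.4
([-0.967, 0.182, 0.065], np.float64(0.483)) rows 2.4
([-0.895, 0.408, 0.065], np.float64(0.483)) rows 2.4
([-0.771, 0.611, 0.065], np.float64(0.483)) rows 2.4
```

Emit:
drive_tool(
  series="-0.98 -0.055 0.065 0 0 0.483 1;-0.98 -0.055 0.065 0 0 0.483 1;-0.98 -0.055 0.065 0 0 0.483 1;-0.98 -0.055 0.065 0 0 0.483 1",
)

```text
time_s: 2.15
eef_pos: [305.1, 435.5, 223.1]
ee_rot: [-0.0, 0.309, 0.951, -0.0]
force: [0.2, -0.4, -0.8]
grip_width: 1.003
```

Emit:
drive_tool(
  series="-0.967 0.182 0.065 0 0 0.483 1;-0.967 0.182 0.065 0 0 0.483 1;-0.967 0.182 0.065 0 0 0.483 1;-0.967 0.182 0.065 0 0 0.483 1",
)

```text
time_s: 2.55
eef_pos: [412.9, 384.3, 214.9]
ee_rot: [-0.0, 0.422, 0.906, -0.001]
force: [-1.4, 0.2, 0.0]
grip_width: 1.002
```

Emit:
drive_tool(
  series="-0.895 0.408 0.065 0 0 0.483 1;-0.895 0.408 0.065 0 0 0.483 1;-0.895 0.408 0.065 0 0 0.483 1;-0.895 0.408 0.065 0 0 0.483 1",
)

```text
time_s: 2.95
eef_pos: [520.0, 333.5, 206.4]
ee_rot: [-0.0, 0.529, 0.849, -0.001]
force: [-0.0, 0.9, -1.0]
grip_width: 1.0
```

Emit:
drive_tool(
  series="-0.771 0.611 0.065 0 0 0.483 1;-0.771 0.611 0.065 0 0 0.483 1;-0.771 0.611 0.065 0 0 0.483 1;-0.771 0.611 0.065 0 0 0.483 1;-0.771 0.611 0.065 0 0 0.483 1",
)

```text
time_s: 3.45
eef_pos: [625.0, 284.6, 198.8]
ee_rot: [-0.001, 0.626, 0.78, -0.001]
force: [-1.2, 1.1, -0.3]
grip_width: 0.998
```

```bash
cat > wb.py <<'E'
from fit import *
import sys
def wrist(z,d,name='base_box',near=None,save=None):
    p=cap('wrist',save); m0=((p['frame'][:,:,2].astype(int)>=p['frame'][:,:,0].astype(int)-2)&(p['frame'].sum(2)<200)).astype(np.uint8)
    n,L,S,C=cv2.connectedComponentsWithStats(m0)
    for i in range(1,n):
        if S[i,4]<600: continue
        g=onz(p,*C[i],z+d[2]/2)
        print('blob',S[i].tolist(),'->',g[:2].round())
        if near is None or np.linalg.norm(g[:2]-near)<50:
            x,f=fitbox([(p,(L==i).astype(np.uint8))],z,d); print('fit',x[:2].round(1),'yaw',round((x[2]+np.pi/2)%np.pi-np.pi/2,3),'cost',round(f,3))
if __name__=='__main__':
    wrist(0,(60,110,50),near=np.array([624,286]),save='w1'); plan((624,286,200),.22)
E
python3 wb.py; python3 -c "
from h import *; print(telemetry.sense()['time_s'])"
```

```text
blob [123, 63, 34, 126, 1588] -> [462. 295.]
blob [0, 248, 640, 152, 50323] -> [667.  99.]
at [624.9 284.7 199.1] yaw 0.217 tilt [-0.001 -0.001 -1.   ]
([0.012, -0.005, -0.007], np.float64(-0.005)) rows 0.0
3.5
```

View pics/w1.png

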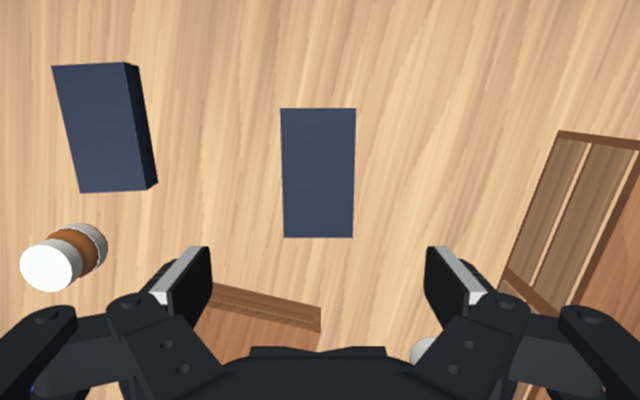

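The picture shows the tall box top at (317,173), the flat box at (95,125) and the jar at (65,255). The boxes look lighter here, so I'll adapt the mask.

```bash
sed -i "s/m0=((.*astype(np.uint8)$/f=p['frame'].astype(int); m0=((f[:,:,2]>f[:,:,0]+7)\&(f[:,:,2]<f[:,:,0]+60)).astype(np.uint8)/" wb.py
python3 - <<'E'
from wb import *
wrist(0,(60,110,50),near=np.array([624,300]))
p=cap('wrist'); print('axis',ray(p,320,200)[1].round(3))
print([onz(p,u,v,50).round(1)[:2].tolist() for u,v in [(281,109),(355,109),(352,237),(284,237)]])
print([onz(p,u,v,28).round(1)[:2].tolist() for u,v in [(52,66),(124,63),(146,189),(81,192)]])
print(proj(p,(625,285,50)),proj(p,pose()[0]))
E
```

```text
blob [52, 63, 105, 130, 10272] -> [433. 286.]
blob [281, 109, 75, 128, 9102] -> [624. 287.]
fit [623.7 287.3] yaw 0.217 cost 0.022
axis [ 0.064 -0.268 -0.961]
[[583.3, 334.8], [641.1, 347.7], [665.2, 240.6], [606.7, 227.6]]
[[387.3, 326.7], [446.0, 342.1], [474.2, 237.2], [416.2, 221.4]]
[318.37149688 179.3173171 ] [318.53732564 256.06242881]
```

Emit:
drive_tool(
  series="0.023 -0.005 0.75 0 0 0 1;0.023 -0.005 0.75 0 0 0 1;0.023 -0.005 0.75 0 0 0 1",
)

```text
time_s: 3.9
eef_pos: [620.4, 287.2, 104.1]
ee_rot: [-0.003, 0.626, 0.78, -0.005]
force: [-0.8, -0.3, -0.1]
grip_width: 1.0
```

Emit:
drive_tool(
  series="0 0 0.742 0 0 0 1;0 0 0.742 0 0 0 1;0 0 0.742 0 0 0 1;0 0 0.742 0 0 0 0.4;0 0 0.742 0 0 0 0.4;0 0 0.742 0 0 0 0.4;0 0 0.742 0 0 0 0.4;0 0 0.742 0 0 0 0.4;0 0 0.742 0 0 0 0.4",
  newtons=40,
)

```text
time_s: 4.8
eef_pos: [622.1, 287.8, 20.1]
ee_rot: [-0.001, 0.626, 0.78, -0.001]
force: [2.1, 1.2, 7.7]
grip_width: 0.695
```

```bash
python3 -c "
from h import *
plan((622,288,135),.217)
plan((500,20,190),-.02,((622,288,135),.217))"
```

```text
at [622.1 287.8  20.1] yaw 0.219 tilt [-0.003 -0.001 -1.   ]
([0.002, -0.0, -0.958], np.float64(0.003)) rows 2.3
([-0.654, -0.491, -0.153], 0.158) rows 2.0
([-0.691, -0.438, -0.153], 0.158) rows 2.0
([-0.723, -0.382, -0.153], 0.158) rows 2.0
```

Emit:
drive_tool(
  series="0 0 -0.3 0 0 0 0.4;0 0 -0.65 0 0 0 0.4;0 0 -0.96 0 0 0 0.4;0 0 -0.96 0 0 0 0.4",
)

```text
time_s: 5.2
eef_pos: [625.0, 288.8, 144.2]
ee_rot: [0.003, 0.626, 0.78, 0.004]
force: [1.2, 0.8, -2.2]
grip_width: 0.693
```

Emit:
drive_tool(
  series="-0.3 -0.22 -0.07 0 0 0.07 0.4;-0.654 -0.491 -0.153 0 0 0.158 0.4;-0.654 -0.491 -0.153 0 0 0.158 0.4",
)

```text
time_s: 5.5
eef_pos: [582.8, 195.7, 163.7]
ee_rot: [0.003, 0.658, 0.753, 0.004]
force: [0.2, 0.6, -3.5]
grip_width: 0.695
```

Emit:
drive_tool(
  series="-0.3 -0.22 -0.07 0 0 0.07 0.4;-0.691 -0.438 -0.153 0 0 0.158 0.4;-0.691 -0.438 -0.153 0 0 0.158 0.4",
)

```text
time_s: 5.8
eef_pos: [540.9, 103.0, 183.3]
ee_rot: [0.004, 0.688, 0.725, 0.004]
force: [1.4, 1.5, -3.5]
grip_width: 0.697
```

Emit:
drive_tool(
  series="-0.35 -0.2 -0.07 0 0 0.07 0.4;-0.723 -0.382 -0.153 0 0 0.158 0.4;-0.723 -0.382 -0.153 0 0 0.158 0.4;-0.723 -0.382 -0.153 0 0 0.158 0.4",
)

```text
time_s: 6.2
eef_pos: [499.7, 13.5, 201.9]
ee_rot: [0.005, 0.717, 0.697, 0.005]
force: [1.2, 0.8, -3.5]
grip_width: 0.697
```

```bash
python3 - <<'E'
from wb import *
wrist(45,(60,110,35),near=np.array([606,6]),save='w2')
print(telemetry.sense()['force'],telemetry.sense()['grip_width'])
plan((606,6,130),-.02)
E
```

```text
blob [206, 115, 293, 243, 50680] -> [525. -23.]
blob [567, 291, 67, 57, 1564] -> [ 766. -124.]
[-0.52409326  0.81625564 -3.99613241] 0.697898492617425
at [499.8  14.3 201.5] yaw -0.027 tilt [ 0.013  0.001 -1.   ]
([-0.046, 0.887, 0.596], np.float64(-0.013)) rows 2.6
```

View pics/w2.png

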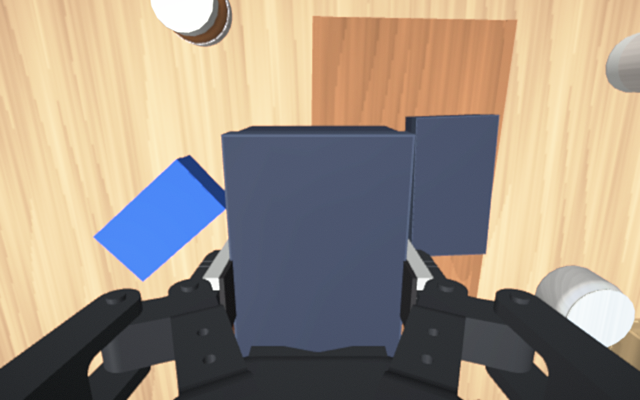

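The base box's right edge runs (498,115)→(486,253) and its far edge ends near (415,116). The held box's far top edge runs (222,133)→(413,134).

```bash
python3 - <<'E'
from fit import *
p=cap('wrist'); f=p['frame']
c=[onz(p,u,v,80) for u,v in [(498,115),(486,253)]]; print('base right edge',[x.round(1).tolist() for x in c])
e=c[0]-c[1]; print('len',np.linalg.norm(e),'yaw',np.arctan2(-e[0],e[1])); m=(c[0]+c[1])/2; n=np.array([-e[1],e[0],0])/np.linalg.norm(e); print('centre',m+30*n)
print('far-left top corner, expect 60 from right', onz(p,409,117,80).round(1))
h=[onz(p,u,v,231) for u,v in [(222,133),(413,134)]]; print('held far edge',[x.round(1).tolist() for x in h]); t,_=pose(); print(t)
print('shelf corners z45',[onz(p,u,v,45).round(1).tolist() for u,v in [(313,17),(516,20)]])
E
```

```text
base right edge [[634.3, 65.4, 80.0], [636.1, -44.2, 80.0]]
len 109.58587768216535 yaw 0.016014361907902275
centre [605.22220383  10.11496402  80.        ]
far-left top corner, expect 60 from right [569.   65.7  80. ]
held far edge [[470.5, 70.5, 231.0], [530.6, 68.5, 231.0]]
[499.817565    14.80962517 201.19655524]
shelf corners z45 [[501.0, 141.3, 45.0], [658.7, 135.5, 45.0]]
```

Emit:
drive_tool(
  series="-0.015 0.45 0.3 0.026 0 -0.04 0.4;-0.029 0.884 0.5 0.026 0 -0.04 0.4;-0.029 0.884 0.633 0.026 0 -0.04 0.4;-0.029 0.884 0.633 0.026 0 -0.04 0.4;-0.029 0.884 0.633 0.026 0 -0.04 0.4",
)

```text
time_s: 6.8
eef_pos: [606.6, 10.0, 125.7]
ee_rot: [-0.001, 0.708, 0.706, -0.0]
force: [-0.4, 0.5, -3.3]
grip_width: 0.697
```

```bash
python3 - <<'E'
from wb import *
plan((605.7,8.5,101),0.0); p=cap('wrist','w3');f=p['frame']; print(telemetry.sense()['force'])
cv2.imwrite('pics/w3.png',f[60:300,160:480,::-1].repeat(2,0).repeat(2,1))
E
```

```text
at [606.6  10.  125.7] yaw -0.004 tilt [-0.002  0.002 -1.   ]
([-0.013, -0.007, 0.206], np.float64(-0.007)) rows 0.5
[-0.1626991  -0.35537291 -3.07212428]
```

View pics/w3.png

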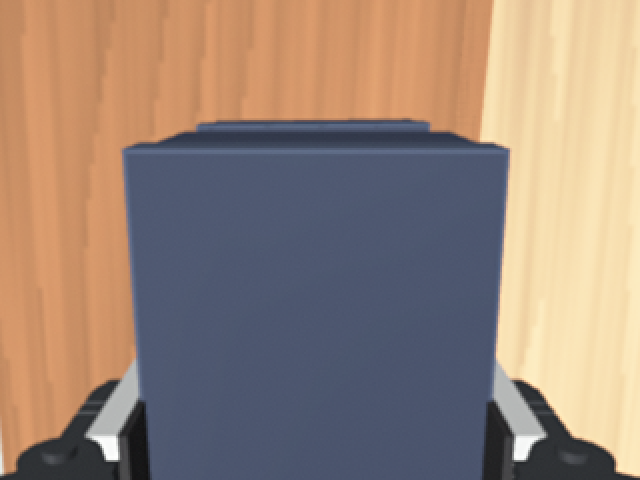

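The base box's far edge shows just behind the held box, centred at about (316,121), so x agrees within about 1 mm. I'll lower and release.

```bash
python3 - <<'E'
from h import *
p=cap('wrist'); print(onz(p,160+198/2,60+123/2,80),onz(p,160+428/2,60+123/2,80))
print('held far edge',onz(p,160+127/2,60+147/2,155.7),onz(p,160+508/2,60+147/2,155.7))
E
```

```text
[575.65714242  64.22455014  80.        ] [635.946926    64.01800959  80.        ]
held far edge [576.66480261  64.94753714 155.7       ] [637.00910451  64.74322525 155.7       ]
```

Emit:
drive_tool(
  series="-0.006 -0.008 0.1 0 0 0 0.4;-0.006 -0.008 0.17 0 0 0 0.4;-0.006 -0.008 0.2 0 0 0 0.4;-0.006 -0.008 0.209 0 0 0 0.4;-0.006 -0.008 0.209 0 0 0 0.4;-0.006 -0.008 0.209 0 0 0 0.8;-0.006 -0.008 0.209 0 0 0 0.9;-0.006 -0.008 0.209 0 0 0 1;-0.006 -0.008 0.209 0 0 0 1;-0.006 -0.008 0.209 0 0 0 1",
)

```text
time_s: 7.9
eef_pos: [605.9, 8.8, 102.7]
ee_rot: [0.0, 0.709, 0.706, 0.001]
force: [-0.4, -0.0, -0.4]
grip_width: 1.0
```

Emit:
drive_tool(
  series="0 0 -0.3 0 0 0 1;0 0 -0.7 0 0 0 1;0 0 -0.8 0 0 0 1;0 0 -0.8 0 0 0 1",
)

```text
time_s: 8.3
eef_pos: [606.6, 8.6, 200.9]
ee_rot: [0.002, 0.709, 0.706, 0.002]
force: [-0.3, -0.4, -0.8]
grip_width: 0.996
```

```bash
python3 - <<'E'
from wb import *
wrist(80,(60,110,50),near=np.array([606,9]),save='w4')
for n in('side',):
    p=cap(n,'s4')
plan((431,282,150),.257)
plan((431,282,4),.257,((431,282,150),.257))
E
```

```text
blob [265, 113, 103, 174, 16573] -> [606.   8.]
fit [605.6   8.9] yaw -0.004 cost 0.012
at [605.3   8.8 197.4] yaw -0.004 tilt [-0.001  0.001 -1.   ]
([0.757, -0.487, 0.132], np.float64(-0.174)) rows 2.2
([0.796, -0.42, 0.132], np.float64(-0.174)) rows 2.2
([0.83, -0.349, 0.132], np.float64(-0.174)) rows 2.2
([0.0, 0.0, 0.608], -0.0) rows 1.5
([0.0, 0.0, 0.608], -0.0) rows 1.5
```

Emit:
drive_tool(
  series="0.757 -0.487 0.132 0 0 -0.174 1;0.757 -0.487 0.132 0 0 -0.174 1;0.757 -0.487 0.132 0 0 -0.174 1",
)

```text
time_s: 8.7
eef_pos: [543.8, 103.2, 179.0]
ee_rot: [-0.003, 0.676, 0.737, -0.001]
force: [0.9, -1.2, 0.3]
grip_width: 0.996
```

Emit:
drive_tool(
  series="0.796 -0.42 0.132 0 0 -0.174 1;0.796 -0.42 0.132 0 0 -0.174 1;0.796 -0.42 0.132 0 0 -0.174 1",
)

```text
time_s: 9.0
eef_pos: [482.2, 196.5, 161.6]
ee_rot: [-0.005, 0.642, 0.766, -0.003]
force: [0.2, -1.3, 0.8]
grip_width: 1.002
```

Emit:
drive_tool(
  series="0.83 -0.349 0.132 0 0 -0.174 1;0.83 -0.349 0.132 0 0 -0.174 1;0.83 -0.349 0.132 0 0 -0.174 1;0.83 -0.349 0.132 0 0 -0.174 1",
)

```text
time_s: 9.4
eef_pos: [422.5, 287.9, 145.5]
ee_rot: [-0.005, 0.608, 0.794, -0.004]
force: [-0.3, -1.2, -0.8]
grip_width: 1.001
```

```bash
python3 - <<'E'
from wb import *
wrist(0,(60,110,28),near=np.array([431,282]),save='w5')
plan((431,282,5),.257)
E
```

```text
blob [286, 126, 83, 140, 10990] -> [430. 282.]
fit [429.6 281.3] yaw 0.268 cost 0.021
blob [169, 151, 21, 82, 917] -> [314. 255.]
at [423.5 287.  146. ] yaw 0.263 tilt [-0.012  0.001 -1.   ]
([-0.028, 0.025, 0.587], np.float64(0.006)) rows 1.4
([-0.028, 0.025, 0.587], np.float64(0.006)) rows 1.4
```

Emit:
drive_tool(
  series="-0.059 0.037 0.3 -0.023 -0.006 0 1;-0.059 0.037 0.6 -0.023 -0.006 0 1;-0.059 0.037 0.6 -0.023 -0.006 0 1;-0.059 0.037 0.6 -0.023 -0.006 0 1",
)

```text
time_s: 9.85
eef_pos: [429.9, 280.5, 74.5]
ee_rot: [-0.0, 0.609, 0.793, 0.0]
force: [-0.7, 0.1, 0.8]
grip_width: 0.999
```

```bash
python3 -c "
from h import *; plan((429.6,281.3,5),.268)"
```

```text
at [429.9 280.5  74.5] yaw 0.262 tilt [-0.     0.001 -1.   ]
([0.007, -0.001, 0.579], np.float64(-0.012)) rows 1.4
```

Emit:
drive_tool(
  series="0.007 0 0.3 0 0 -0.012 1;0.007 0 0.5 0 0 -0.012 1;0.007 0 0.579 0 0 -0.012 1;0.007 0 0.579 0 0 -0.012 1;0.007 0 0.579 0 0 -0.012 0.4;0.007 0 0.579 0 0 -0.012 0.4;0.007 0 0.579 0 0 -0.012 0.4;0.007 0 0.579 0 0 -0.012 0.4;0.007 0 0.579 0 0 -0.012 0.4",
  newtons=40,
)

```text
time_s: 10.75
eef_pos: [430.6, 281.7, 6.8]
ee_rot: [0.0, 0.606, 0.795, 0.001]
force: [-1.0, -1.6, 6.2]
grip_width: 0.692
```

Emit:
drive_tool(
  series="0 0 -0.3 0 0 0 0.4;0 0 -0.7 0 0 0 0.4;0 0 -0.98 0 0 0 0.4;0 0 -0.98 0 0 0 0.4",
)

```text
time_s: 11.15
eef_pos: [432.4, 282.4, 129.6]
ee_rot: [0.003, 0.606, 0.795, 0.005]
force: [-0.2, -0.7, -3.1]
grip_width: 0.692
```

```bash
python3 -c "
from h import *; plan((606,9,180),-0.004); s=telemetry.sense(); print(s['force'],s['grip_width'])"
```

```text
at [432.4 282.4 129.6] yaw 0.268 tilt [ 0.011  0.005 -1.   ]
([-0.86, 0.264, -0.14], np.float64(0.181)) rows 2.2
([-0.833, 0.341, -0.14], np.float64(0.181)) rows 2.2
([-0.798, 0.415, -0.14], np.float64(0.181)) rows 2.2
[-0.17884646 -0.73078959 -3.1248759 ] 0.6915333485455835
```

Emit:
drive_tool(
  series="-0.43 0.132 -0.14 0 0 0.09 0.4;-0.86 0.264 -0.14 0 0 0.181 0.4;-0.86 0.264 -0.14 0 0 0.181 0.4",
)

```text
time_s: 11.45
eef_pos: [491.9, 187.9, 146.6]
ee_rot: [0.003, 0.643, 0.766, 0.006]
force: [-0.5, -0.5, -3.0]
grip_width: 0.693
```

Emit:
drive_tool(
  series="-0.42 0.17 -0.14 0 0 0.09 0.4;-0.833 0.341 -0.14 0 0 0.181 0.4;-0.833 0.341 -0.14 0 0 0.181 0.4",
)

```text
time_s: 11.75
eef_pos: [550.8, 92.9, 163.3]
ee_rot: [0.004, 0.679, 0.734, 0.006]
force: [-0.8, -0.4, -3.1]
grip_width: 0.691
```

Emit:
drive_tool(
  series="-0.4 0.2 -0.14 0 0 0.09 0.4;-0.798 0.415 -0.14 0 0 0.181 0.4;-0.798 0.415 -0.14 0 0 0.181 0.4;-0.798 0.415 -0.14 0 0 0.181 0.4;-0.798 0.415 -0.14 0 0 0.181 0.4",
)

```text
time_s: 12.25
eef_pos: [606.9, 2.5, 179.6]
ee_rot: [0.002, 0.711, 0.703, 0.005]
force: [-0.5, 0.1, -2.7]
grip_width: 0.693
```

```bash
python3 -c "
from h import *; plan((605.7,9,155),-0.004)"
```

```text
at [606.9   2.5 179.6] yaw -0.011 tilt [ 0.011  0.004 -1.   ]
([0.054, -0.011, 0.205], np.float64(-0.014)) rows 0.5
```

Emit:
drive_tool(
  series="0.054 -0.011 0.1 0.022 -0.008 -0.014 0.4;0.054 -0.011 0.205 0.022 -0.008 -0.014 0.4;0.054 -0.011 0.205 0.022 -0.008 -0.014 0.4",
)

```text
time_s: 12.55
eef_pos: [604.5, 10.5, 152.2]
ee_rot: [-0.002, 0.708, 0.706, -0.001]
force: [-1.5, 0.8, -3.2]
grip_width: 0.692
```

```bash
python3 - <<'E'
from h import *
p=cap('wrist','w6'); plan((605.7,9,137),-0.004); cv2.imwrite('pics/w6.png',p['frame'][60:300,160:480,::-1].repeat(2,0).repeat(2,1))
E
```

```text
at [605.1  10.  153.5] yaw -0.003 tilt [-0.003  0.001 -1.   ]
([-0.008, 0.005, 0.138], np.float64(0.002)) rows 0.3
```

View pics/w6.png

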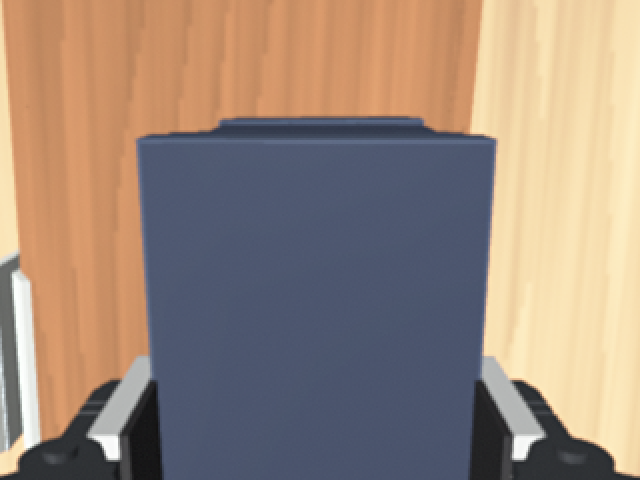

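The held flat box's far edge is at crop row 137, and the base box's edge shows beyond it (220–424, row 121), all parallel.

```bash
python3 - <<'E'
from h import *
p=cap('wrist'); z=pose()[0][2]-6.8+28
print('held far edge',onz(p,160+138/2,60+138/2,z),onz(p,160+496/2,60+138/2,z),'base',onz(p,270,120,80),onz(p,372,120,80)); plan((605.7,9,137.5),-.004)
E
```

```text
held far edge [575.28878157  66.01245465 175.69842239] [635.10379217  65.89890831 175.69842239] base [576.07716051  63.6969763   80.        ] [637.01467558  63.57527361  80.        ]
at [605.6   9.6 154.5] yaw -0.003 tilt [-0.001  0.001 -1.   ]
([-0.005, 0.0, 0.142], np.float64(0.002)) rows 0.3
```

Emit:
drive_tool(
  series="-0.017 0.003 0.08 0 0 0 0.4;-0.017 0.003 0.12 0 0 0 0.4;-0.017 0.003 0.143 0 0 0 0.4;-0.017 0.003 0.143 0 0 0 0.4;-0.017 0.003 0.143 0 0 0 0.4;-0.017 0.003 0.143 0 0 0 0.8;-0.017 0.003 0.143 0 0 0 0.9;-0.017 0.003 0.143 0 0 0 1;-0.017 0.003 0.143 0 0 0 1;-0.017 0.003 0.143 0 0 0 1",
)

```text
time_s: 13.65
eef_pos: [606.0, 7.6, 137.4]
ee_rot: [-0.001, 0.708, 0.706, -0.0]
force: [-0.5, 0.2, -0.4]
grip_width: 0.998
```

Emit:
drive_tool(
  series="0 0 -0.3 0 0 0 1;0 0 -0.7 0 0 0 1;0 0 -0.9 0 0 0 1;0 0 -0.9 0 0 0 1",
)

```text
time_s: 14.05
eef_pos: [607.3, 7.3, 249.6]
ee_rot: [0.002, 0.708, 0.706, 0.002]
force: [0.2, 0.8, 0.2]
grip_width: 1.002
```

```bash
python3 - <<'E'
from wb import *
wrist(130,(60,110,28),near=np.array([606,9]),save='w7')
print('start stand');plan((462,-240,240),-1.6)
E
```

```text
blob [268, 110, 94, 161, 14104] -> [605.  11.]
fit [605.4   8.7] yaw -0.004 cost 0.023
start stand
at [606.6   7.4 246.8] yaw -0.003 tilt [ 0.002 -0.    -1.   ]
WARN near half turn 1.5447728135787173
([-0.516, -0.3, 0.014], np.float64(-0.772)) rows 2.6
([-0.366, -0.472, 0.014], np.float64(-0.772)) rows 2.6
([-0.161, -0.575, 0.014], np.float64(-0.772)) rows 2.6
([0.068, -0.593, 0.014], np.float64(-0.772)) rows 2.6
```

```bash
python3 - <<'E'
from h import *
plan((461,-316,215),1.54)
E
```

```text
at [606.6   7.4 246.8] yaw -0.003 tilt [ 0.002 -0.    -1.   ]
WARN near half turn 1.5431801599889243
([-0.675, -0.301, 0.066], np.float64(-0.772)) rows 2.6
([-0.512, -0.533, 0.066], np.float64(-0.772)) rows 2.6
([-0.274, -0.686, 0.066], np.float64(-0.772)) rows 2.6
([0.005, -0.739, 0.066], np.float64(-0.772)) rows 2.6
```

Emit:
drive_tool(
  series="-0.675 -0.301 0.066 0 0 -0.772 1;-0.675 -0.301 0.066 0 0 -0.772 1;-0.675 -0.301 0.066 0 0 -0.772 1;-0.675 -0.301 0.066 0 0 -0.772 1",
)

```text
time_s: 14.5
eef_pos: [569.5, -74.1, 237.4]
ee_rot: [-0.0, 0.56, 0.828, 0.0]
force: [0.5, 0.0, 0.3]
grip_width: 1.003
```

Emit:
drive_tool(
  series="-0.512 -0.533 0.066 0 0 -0.772 1;-0.512 -0.533 0.066 0 0 -0.772 1;-0.512 -0.533 0.066 0 0 -0.772 1;-0.512 -0.533 0.066 0 0 -0.772 1",
)

```text
time_s: 14.9
eef_pos: [532.8, -155.1, 228.5]
ee_rot: [-0.001, 0.392, 0.92, 0.0]
force: [0.7, 0.3, -0.1]
grip_width: 1.001
```

Emit:
drive_tool(
  series="-0.274 -0.686 0.066 0 0 -0.772 1;-0.274 -0.686 0.066 0 0 -0.772 1;-0.274 -0.686 0.066 0 0 -0.772 1;-0.274 -0.686 0.066 0 0 -0.772 1",
)

```text
time_s: 15.3
eef_pos: [496.3, -235.5, 220.0]
ee_rot: [-0.001, 0.21, 0.978, 0.001]
force: [0.4, 0.8, 0.1]
grip_width: 1.002
```

Emit:
drive_tool(
  series="0.005 -0.739 0.066 0 0 -0.772 1;0.005 -0.739 0.066 0 0 -0.772 1;0.005 -0.739 0.066 0 0 -0.772 1;0.005 -0.739 0.066 0 0 -0.772 1;0.005 -0.739 0.066 0 0 -0.772 1",
)

```text
time_s: 15.8
eef_pos: [460.3, -314.8, 211.9]
ee_rot: [-0.001, 0.02, 1.0, 0.001]
force: [-0.5, 0.4, 0.2]
grip_width: 0.996
```

```bash
python3 - <<'E'
from h import *
p=cap('wrist','w8'); plan((461,-316,215),1.54); print(proj(p,(461,-316,22)),telemetry.sense()['joints'].round(2))
E
```

```text
at [ 460.3 -314.8  212. ] yaw 1.531 tilt [-0.002  0.003 -1.   ]
([-0.006, -0.01, -0.025], np.float64(-0.018)) rows 0.1
[315.04359474 171.511094  ] [-0.81  0.4   1.42  0.    1.32 -2.34]
```

View pics/w8.png

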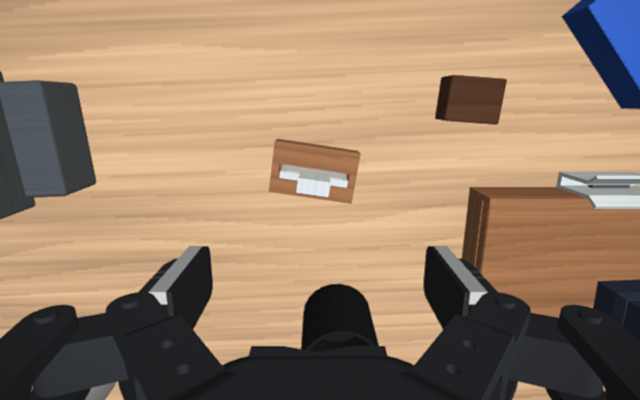

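The stand is at (315,171) with the tab top at about (313,187), turned slightly. The offcut is at (472,100) and the rail at (600,190) on the right. I'll enlarge a crop.

```bash
python3 - <<'E'
import cv2
f=cv2.imread('pics/w8.png'); a=f[130:215,260:370]; b=f[160:245,530:640]
import numpy as np
cv2.imwrite('pics/c8.png',np.hstack([cv2.resize(c,None,fx=3.6 if i else 3.6,fy=3.6,interpolation=cv2.INTER_CUBIC) for i,c in enumerate((a,b))]))
E
```

```text
(no output)
```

View pics/c8.png

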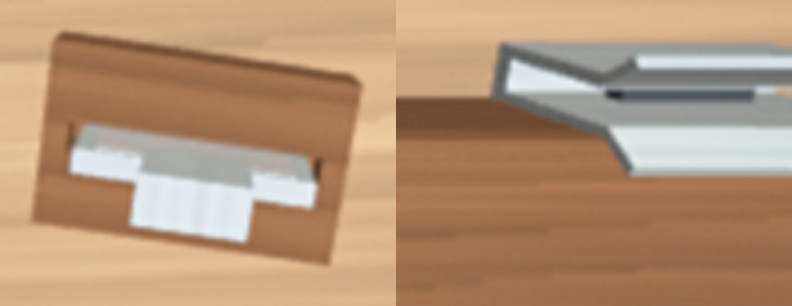

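```bash
python3 - <<'E'
from h import *
p=cap('wrist')
F=lambda u,v:(260+u/3.6,130+v/3.6)
t=[onz(p,*F(*c),80) for c in [(137,172),(254,188),(248,242),(130,224)]]
print('tab',[x[:2].round(1).tolist() for x in t],np.mean(t,0).round(1),[np.arctan2(*(b-a)[[1,0]]).round(3) for a,b in((t[0],t[1]),(t[3],t[2]))])
s=[onz(p,*F(*c),50) for c in [(72,172),(315,206)]]; print('shoulder rear ends',s,np.arctan2(*(s[1]-s[0])[[1,0]]))
s=[onz(p,*F(*c),22) for c in [(33,222),(328,264)]]; print('stand bottom',s,np.arctan2(*(s[1]-s[0])[[1,0]]))
c=np.mean(t,0); plan((c[0],c[1],110),1.40)
E
```

```text
tab [[454.0, -329.0], [458.7, -303.4], [471.0, -305.1], [465.8, -331.2]] [ 462.3 -317.2   80. ] [np.float64(1.392), np.float64(1.374)]
shoulder rear ends [array([ 459.83187979, -346.69042999,   50.        ]), array([ 470.7397623 , -287.56612084,   50.        ])] 1.3883570951970254
stand bottom [array([ 479.11104252, -361.28074755,   22.        ]), array([ 494.07673579, -282.06208916,   22.        ])] 1.3840805605853745
at [ 460.2 -314.9  212. ] yaw 1.532 tilt [-0.002  0.003 -1.   ]
([-0.019, -0.018, 0.85], np.float64(0.264)) rows 2.0
```

Emit:
drive_tool(
  series="-0.019 -0.018 0.4 0 0 0.294 1;-0.019 -0.018 0.85 0 0 0.294 1;-0.019 -0.018 0.85 0 0 0.294 1;-0.019 -0.018 0.85 0 0 0.294 1",
)

```text
time_s: 16.3
eef_pos: [462.6, -316.5, 110.6]
ee_rot: [-0.001, 0.093, 0.996, 0.001]
force: [0.3, -0.5, 1.1]
grip_width: 1.001
```

```bash
python3 - <<'E'
from h import *
plan((462.3,-317.2,52.5),1.385); p=cap('wrist','w9'); print(proj(p,(462.3,-317.2,80)))
f=p['frame']; n=nets.spot_in('holder',p); print(n[:2])
m=(f.min(2)>215).astype(np.uint8); k,L,S,C=cv2.connectedComponentsWithStats(m); print([(S[i].tolist(),C[i].round(1).tolist()) for i in range(1,k) if S[i,4]>150])
E
```

```text
at [ 462.6 -316.5  110.6] yaw 1.385 tilt [-0.003  0.003 -1.   ]
([0.001, -0.007, 0.485], np.float64(0.0)) rows 1.2
[314.91015169 229.88752095]
[{'rect': [264.5, 191.5, 368.7, 239.0], 'confidence': 0.8}]
[]
```

Emit:
drive_tool(
  series="0 -0.004 0.25 0 0 0 1;0 -0.004 0.4 0 0 0 1;0 -0.004 0.485 0 0 0 1;0 -0.004 0.485 0 0 0 1;0 -0.004 0.485 0 0 0 0;0 -0.004 0.485 0 0 0 0;0 -0.004 0.485 0 0 0 0;0 -0.004 0.485 0 0 0 0;0 -0.004 0.485 0 0 0 0;0 -0.004 0.485 0 0 0 0;0 -0.004 0.485 0 0 0 0;0 -0.004 0.485 0 0 0 0",
  newtons=60,
)

```text
time_s: 17.6
eef_pos: [463.5, -318.4, 55.2]
ee_rot: [0.001, 0.093, 0.996, -0.001]
force: [-0.5, -0.1, 5.4]
grip_width: 0.286
```

```bash
python3 - <<'E'
from h import *
plan((462.3,-317.2,140),1.385);s=telemetry.sense();print(s['force'],s['wrist_torque'],s['grip_width'])
plan((478,-150,210),1.53,((462,-317,140),1.385))
E
```

```text
at [ 463.5 -318.4   55.2] yaw 1.385 tilt [ 0.002 -0.001 -1.   ]
([0.012, 0.008, -0.707], np.float64(0.0)) rows 1.7
[-0.4748885  -0.07250655  5.3662675 ] [0.14929026 0.13439148 0.00433517] 0.286357499007058
([0.063, 0.696, -0.292], -0.145) rows 1.8
([0.012, 0.699, -0.292], -0.145) rows 1.8
```

Emit:
drive_tool(
  series="0 0 -0.25 0 0 0 0;0 0 -0.5 0 0 0 0;0 0 -0.71 0 0 0 0;0 0 -0.71 0 0 0 0",
)

```text
time_s: 18.0
eef_pos: [464.4, -319.2, 143.5]
ee_rot: [0.003, 0.093, 0.996, -0.002]
force: [-0.1, 0.1, -0.6]
grip_width: 0.289
```

Emit:
drive_tool(
  series="0.03 0.35 -0.29 0 0 -0.07 0;0.063 0.696 -0.292 0 0 -0.145 0;0.063 0.696 -0.292 0 0 -0.145 0",
)

```text
time_s: 18.3
eef_pos: [472.5, -231.5, 178.2]
ee_rot: [0.003, 0.054, 0.999, -0.002]
force: [-0.5, -0.5, -0.4]
grip_width: 0.287
```

Emit:
drive_tool(
  series="0.006 0.35 -0.29 0 0 -0.07 0;0.012 0.699 -0.292 0 0 -0.145 0;0.012 0.699 -0.292 0 0 -0.145 0;0.012 0.699 -0.292 0 0 -0.145 0",
)

```text
time_s: 18.7
eef_pos: [479.8, -147.2, 212.1]
ee_rot: [0.002, 0.017, 1.0, -0.002]
force: [-0.3, -0.0, -0.7]
grip_width: 0.291
```

```bash
python3 - <<'E'
from h import *
p=cap('wrist','w10'); plan((488,-36,120),1.53); s=telemetry.sense(); print(s['force'],s['grip_width'])
cv2.imwrite('pics/w10.png',cv2.resize(p['frame'][110:310,240:500,::-1],(780,600),interpolation=cv2.INTER_CUBIC))
E
```

```text
at [ 479.7 -148.   211.9] yaw 1.535 tilt [ 0.004 -0.004 -1.   ]
([-0.036, 0.935, 0.766], np.float64(0.01)) rows 2.9
[-0.26172059  0.26658874 -0.56662153] 0.29038343661848387
```

View pics/w10.png

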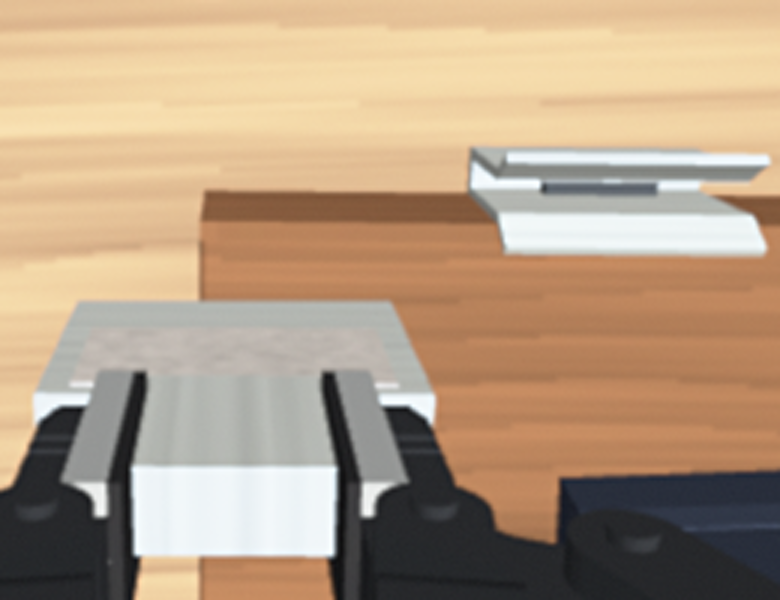

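The held holder is upright, with the paper towards -x. The rail's back flare ends at (505,252) and (765,253), the front flare at (507,158) and (770,157), and the shelf's top front edge is at row ~221.

```bash
python3 - <<'E'
from h import *
p=cap('wrist')
F=lambda u,v:(240+u/3,110+v/3)
def s(n,cs,z):
    q=[onz(p,*F(*c),z) for c in cs]; print(n,[x[:2].round(1).tolist() for x in q],np.mean(q,0)[:2].round(1),np.arctan2(*(q[-1]-q[0])[[1,0]]).round(3))
s('shelf front edge',[(203,221),(490,222)],45)
s('back flare far',[(505,253),(767,253)],55)
s('front flare',[(507,166),(757,168)],50)
s('front flare up',[(507,152),(770,155)],50)
s('clip',[(540,187),(657,187)],22)
s('rail low front',[(470,150),(700,150)],50)
z0=pose()[0][2]-55.2+4
s('holder lower edge front',[(80,300),(388,300)],z0)
s('tab top',[(132,466),(336,466),(336,555),(132,555)],z0+76)
print(pose()[0])
E
```

```text
shelf front edge [[487.8, -157.1], [491.1, -71.4]] [ 489.4 -114.2] 1.533
back flare far [[498.0, -69.1], [500.7, 7.1]] [499.3 -31. ] 1.536
front flare [[473.2, -68.1], [476.4, 4.3]] [474.8 -31.9] 1.528
front flare up [[469.1, -68.2], [472.7, 7.7]] [470.9 -30.3] 1.524
clip [[485.9, -50.3], [487.2, -13.1]] [486.6 -31.7] 1.536
rail low front [[468.2, -78.9], [470.5, -12.6]] [469.3 -45.8] 1.536
holder lower edge front [[474.6, -176.5], [476.7, -117.8]] [ 475.6 -147.2] 1.536
tab top [[471.8, -159.2], [472.6, -134.6], [484.7, -134.7], [483.8, -159.9]] [ 478.2 -147.1] -0.06
[ 479.63310184 -148.45139858  211.9450279 ]
```

Emit:
drive_tool(
  series="-0.02 0.4 0.2 -0.008 0.008 0 0;-0.02 0.8 0.5 -0.008 0.008 0 0;-0.02 0.97 0.717 -0.008 0.008 0 0;-0.02 0.97 0.717 -0.008 0.008 0 0;-0.02 0.97 0.717 -0.008 0.008 0 0;-0.02 0.97 0.717 -0.008 0.008 0 0",
)

```text
time_s: 19.4
eef_pos: [487.3, -34.0, 126.1]
ee_rot: [0.001, 0.019, 1.0, -0.0]
force: [-0.1, -1.3, -0.2]
grip_width: 0.29
```

```bash
python3 - <<'E'
from h import *
plan((486.2,-32.2,70),1.534); p=cap('wrist','w11')
cv2.imwrite('pics/w11.png',cv2.resize(p['frame'][110:310,190:450,::-1],(780,600),interpolation=cv2.INTER_CUBIC))
E
```

```text
at [487.3 -34.  126.1] yaw 1.532 tilt [ 0.002 -0.    -1.   ]
([0.01, 0.015, 0.468], np.float64(-0.004)) rows 1.1
```

View pics/w11.png

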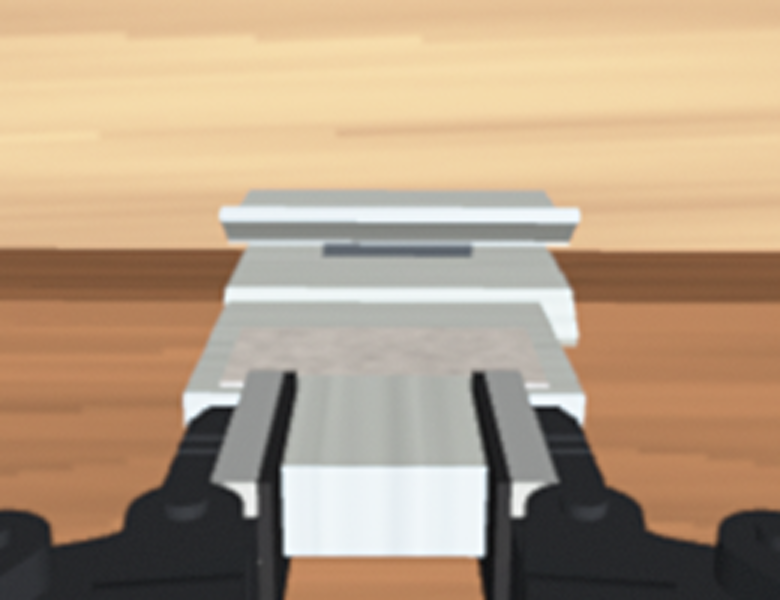

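The front lip runs (219,208)–(580,210), the clip centre is at (397,250), and the holder's lower edge runs (226,302)–(542,302).

```bash
python3 - <<'E'
from h import *
p=cap('wrist')
F=lambda u,v:(190+u/3,110+v/3)
def s(n,cs,z):
    q=[onz(p,*F(*c),z) for c in cs]; print(n,[x[:2].round(1).tolist() for x in q],np.mean(q,0)[:2].round(1),np.arctan2(*(q[-1]-q[0])[[1,0]]).round(3))
z0=pose()[0][2]-51.2
s('lip outer',[(219,207),(580,209)],50); s('lip inner',[(219,222),(580,223)],50)
s('shelf edge',[(5,300),(190,300)],45); s('shelf edge r',[(585,301),(775,301)],45)
s('clip',[(323,250),(472,250)],22)
s('back flare right end far',[(578,345)],55)
s('holder low',[(226,302),(542,302)],z0)
s('shoulder front',[(183,392),(585,392)],z0+46)
s('tab top',[(282,466),(488,466)],z0+76)
print(pose()[0])
E
```

```text
lip outer [[469.4, -67.2], [472.7, 8.8]] [471.  -29.2] 1.527
lip inner [[472.6, -67.4], [475.7, 8.8]] [474.2 -29.3] 1.53
shelf edge [[489.6, -116.8], [491.2, -76.0]] [490.4 -96.4] 1.532
shelf edge r [[494.7, 11.0], [496.3, 52.9]] [495.5  31.9] 1.532
clip [[487.0, -47.7], [488.4, -11.9]] [487.7 -29.8] 1.532
back flare right end far [[501.2, 7.7]] [501.2   7.7] 0.0
holder low [[482.4, -63.1], [484.7, -2.9]] [483.6 -33. ] 1.532
shoulder front [[481.7, -62.9], [484.0, -3.2]] [482.8 -33. ] 1.532
tab top [[479.4, -45.3], [480.4, -20.4]] [479.9 -32.8] 1.532
[487.24747432 -33.86745214 126.3147462 ]
```

Emit:
drive_tool(
  series="0.007 0.028 0.05 0 0 0 0;0.007 0.028 0.15 0 0 0 0;0.007 0.028 0.25 0 0 0 0;0.007 0.028 0.32 0 0 0 0;0.007 0.028 0.375 0 0 0 0;0.007 0.028 0.375 0 0 0 0;0.007 0.028 0.375 0 0 0 0",
)

```text
time_s: 20.2
eef_pos: [486.7, -30.5, 81.3]
ee_rot: [0.001, 0.019, 1.0, -0.0]
force: [-0.6, 0.1, -0.8]
grip_width: 0.289
```

```bash
python3 - <<'E'
from h import *
plan((486.6,-30.4,65),1.532); s=telemetry.sense(); print(s['force'],s['wrist_torque'],s['grip_width'])
E
```

```text
at [486.7 -30.5  81.3] yaw 1.532 tilt [ 0.002 -0.    -1.   ]
([0.001, 0.001, 0.136], np.float64(0.0)) rows 0.3
[-0.58448074  0.0647858  -0.82214284] [ 0.00822092 -0.02620976  0.00789767] 0.2887392770542679
```

Emit:
drive_tool(
  series="0 0 0.04 0 0 0 0;0 0 0.08 0 0 0 0;0 0 0.11 0 0 0 0;0 0 0.13 0 0 0 0;0 0 0.142 0 0 0 0;0 0 0.15 0 0 0 0;0 0 0.15 0 0 0 0;0 0 0.15 0 0 0 0",
)

```text
time_s: 21.0
eef_pos: [487.6, -30.6, 65.0]
ee_rot: [0.002, 0.019, 1.0, -0.0]
force: [-3.1, 1.8, 19.3]
grip_width: 0.289
```

```bash
python3 - <<'E'
from h import *
plan((486.6,-30.4,65),1.532); s=telemetry.sense(); print(s['force'],s['wrist_torque'],s['grip_width'])
E
```

```text
at [487.6 -30.6  65. ] yaw 1.532 tilt [ 0.004 -0.001 -1.   ]
([0.009, 0.002, 0.0], np.float64(0.001)) rows 0.0
[-3.13057513  1.80874941 19.34994851] [0.34742251 0.85993273 0.04142633] 0.28920430951445747
```

The force is 19 N at TCP z = 65.0, which puts the lower edge at about 14 mm, on the hard stop. I'll do a last look before handing in.

```bash
python3 - <<'E'
from h import *
p=cap('wrist'); s=cap('side','sf'); 
a=cv2.resize(p['frame'][130:330,190:450],(390,300)); b=cv2.resize(s['frame'][105:305,290:550],(390,300))
cv2.imwrite('pics/f.png',cv2.resize(np.hstack([a,b])[:,:,::-1],None,fx=1,fy=1))
t=telemetry.sense(); print(t['force'],t['eef_pos'])
E
```

```text
[-4.0810983   0.94013857 19.62030016] [487.615608   -30.63590993  65.01393175]
```

View pics/f.png

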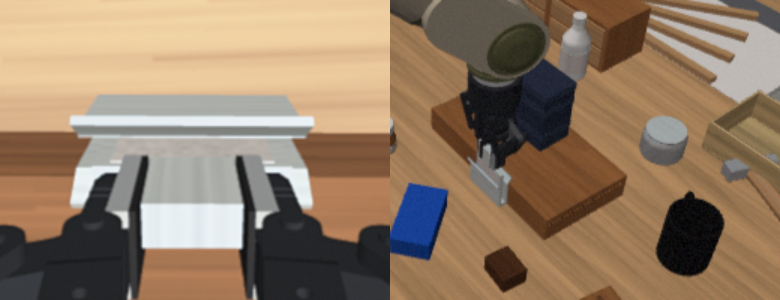

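The holder sits behind the lip, centred (holder and tab at column ~192, lip 70–314). The column stands aligned, and the mug and block look undisturbed. I'm handing in.

```bash
python3 -c "
from h import *
print(ctrl.finish_job()); s=telemetry.sense(); print(s['time_s'],s['force'],s['eef_pos'])"
```

```text
the job is handed in; nothing more can be done
None
the job is handed in; nothing more can be done
```

I stacked the tall box and then the flat box on the bottom box, then pushed the label holder into the rail. The job was handed in at about 21 s, with the holder still gripped and pressed home.

- **Column:** wrist-camera fits put the base centre at (605.8, 9.1), the tall box at (605.6, 8.9) and the flat box at (605.4, 8.7). Both placed boxes have a yaw of −0.004 rad. I did not re-fit the column after inserting the holder; the last side picture shows it standing aligned.
- **Holder:** the lower edge works out at about 14 mm above the bench, with about 19 N upward force. That is well above the 8 N spring, so it is on the hard stop. It is centred in the rail within about 1–2 mm.
- **Bystanders:** the mug and wooden block look undisturbed in the last picture. The jar is not clearly visible in that crop and I didn't check it separately. No collision showed in the forces.
- **Disagreements:** the two fixed cameras differed by up to about 10 mm on positions, so I relied on the wrist camera up close. There was also a small sideways force of 3–4 N at the end, with the tool tilted about 0.004 rad. The telemetry could not be read again after hand-in.

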